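# Clamp a cover plate in the cam vise

### The arm

A 6-joint arm with a two-finger parallel gripper is mounted at the origin on the work surface. World frame = base frame: x ahead of the robot, y to its left, z up, the work surface at z = 0. Lengths are in m, angles in degrees, forces in N, time in s.
With the tool pointing down it reaches from about 0.3 to 0.75 m from the base axis. Payload 8.5 kg.
Tool frame: the origin (TCP) lies midway between the tips of the shut fingers; the grasp point (between the pads) lies 19 mm behind it; z points along the fingers, y is the line along which they close (so a half turn about z gives the same grasp; the last joint's range is limited). The gripper opens to 85 mm and grips with 20 to 120 N. Pads are 22 mm wide; open, the fingers measure 114 mm over their backs; the gripper's body (76 mm by 85 mm) begins 54 mm behind the grasp point. The pads swing forward as they close: fully open they stand 13 mm farther back than shut.
Start: joints at [53.039, 21.807, 74.336, -0, 83.858, -12.336], TCP at [0.229, 0.5, 0.208] pointing down, gripper open.
Joint ranges: [-178.18, 178.18], [-50.72, 133.34], [12.68, 142.11], [-81.47, 261.47], [9.98, 163.14], [-165.26, 165.26]. Speed limits (degrees/s): [136.94, 136.94, 180, 180, 180, 180].

### API

Orientations are given as a 3x3 rotation matrix whose columns are the frame's x, y, z axes.
In Python, from rig import monitor, optics, close_job, models gives the robot as it stands.
- The arm moves only by the tool step_arm, never from a script. Its arguments are lists of equal length, an entry for each row: "fingers": the closure, from -1 (fully open) to 1 (shut); "travel": the shift along the tool's x, y, z scaled (see below), a list of three; "twist": the turn about the tool's z scaled (see below). In form: {"fingers": [fingers, ...], "travel": [[tx, ty, tz], ...], "twist": [twist, ...]}. A call has 1 to 10 rows; each row shifts and turns the commanded pose from where the row before left it, along the tool's axes as they then stand; what a row does not reach is not made up. The controller multiplies each number of a shift by 100 mm and each number of a turn by pi rad. A row lasts 1/8 s, in which the tool goes at most 62.5 mm and 10.7 degrees, less where a joint would pass 70% of its speed; a pose out of reach is approached as far as the arm can. A call with a number of a shift or a turn outside -1 to 1 is refused whole. A call with a gripper value outside its range is refused whole. The fingers move at their own pace and stop on an object; "force" is the grip in N (left out, the last holds). Time passes only in rows, so rows that do not move let the fingers close. It gives the time, the measured TCP pose, the force, the opening and the grip force at its end, in the units of the state.
- monitor.observe(): the state, without advancing time (a new reading comes with each control period).
- optics.get_image(name): name is "side" or "top"; returns (picture, depth): 400x640x3 uint8, blue, green, red; 400x640 float32, m along the optical axis (not along the pixel's ray), 0 where there is no reading.
- optics.get_calibration(name): a dict with "vertical_fov" (degrees; the focal length in pixels is half the picture's height over the tangent of half this angle, whatever the lens; pixels are square), "cx", "cy" (the principal point, pixels), "world_from_camera" (4x4, takes a point from camera to world coordinates). Camera axes: x right, y up, looking along -z (the intrinsics and any distortion apply to the point x, -y, -z); pixel columns grow to the right and rows downward; lengths in m; the calibration is good to about 2 mm. A picture is of the moment at which its call begins. get_calibration takes no time and is no camera call.
- close_job(): hands the job in; it is judged then, once.
Trained networks look in the newest picture that a camera, given by its name, has taken for a name from the list of things; names that differ only in an ending like _2 or _b are one class to them, and where a whole thing is asked for, a point or a joint stands for the part that bears it (a point fixed in the world has none). Each returns a list of dicts, best first, with "confidence" (0 to 1); they miss things now and then, are a little off and sometimes report something else, mostly with a low value. They report only what shows in the picture. A call takes as long as a camera call. They do not tell look-alikes from the thing itself.
- models.trace(camera, query): "mask" (400x640 bool, what is visible of it) and "point" ([column, row] in pixels, amid what is visible of it).
- models.landmark_of(camera, query): "point" ([column, row] in pixels: a listed point, or the origin of a listed thing).
The state is a dict: "time_s": time; "q": joint angles; "qvel": joint speeds; "joint_efforts": joint torques, N m; "position": TCP position; "tool_rot": TCP orientation; "ft_force": force on the tool from outside, world axes, zero at the start; "wrist_torque": the same for the moment, N m; "grip_width": finger opening in m; "gripper_force": force on a finger pad.
Only numpy, scipy, OpenCV 4.12 (cv2) and the standard library are available. Lean on these libraries where they do the work, as an engineer would, in place of code of your own. Each camera call takes 0.05 s, during which the arm holds its last target. There are 200 camera calls.

### The job

Clamp the cast cover plate in the cam vise: with the plate tilted, hook one of its short edges under the lip of the fixed jaw, swing the plate down flat onto the bed, then push the lever round, about a quarter turn or less, until the jaw bites and holds the plate tight. Stop as soon as the lever has clearly stiffened, because over-tightening would crack the casting. Leave the mallet and the socket where they are.

Things in the scene. Friction and masses are not known exactly. Their poses are not given: they have to be found in the camera images.
- plate: Loose cast aluminium cover plate, 0.15 to 0.3 kg: slab 90 (its x) x 64 (its y) x 10 mm thick with an upright flat-sided lug in the middle of its top, 40 (x) x 16 (y) mm, rising 32 mm above the slab. Origin: centre of the slab's underside, z up. Starts flat on the bench. Both short ends (along its x) are alike: either may be hooked.
- edge_a (a point): Middle of the plate's +x short end face, 5 mm above the underside (45 mm from the plate's centre).
- edge_b (a point): Middle of the plate's -x short end face, 5 mm above the underside.
- vise: Cast aluminium cam vise bolted to the bench, base 270 x 130 mm. x: from moving jaw to fixed jaw (roughly away from the robot), y to its left, z up. Origin on the bench under the centre of the plate's seat. The flat bed is 35 mm above the bench. Side cheeks stand 9 mm above the bed, inner faces at y = +-37 mm; the jaw's side guides (x = -128 to -42 mm) 16 mm, at +-38 mm.
- fixed_jaw: Fixed jaw at the vise's far (+x) end, 96 mm wide, rigid with the vise; same origin and axes as the vise. Its upright wall is at x = 45 mm; a lip overhangs the bed by 15 mm (x = 30 to 45 mm), underside 18 mm and top 30 mm above the bed. The plate's end goes under the lip, against the wall.
- seat (a point): Foot of the fixed jaw's wall: middle of the line where wall and bed meet (vise x = 45 mm, 35 mm above the bench), vise axes. The open moving jaw's face, 72 mm wide, top 14 mm above the bed (the block behind: 19 mm), stands 95 to 103 mm before this wall, differing each time; so a flat plate cannot pass lip and face: it goes in tilted 0.2 to 0.3 rad, hooked end down.
- lever (a joint): Cam lever angle (rad), 0 to 1.7, starts below 0.08, grows anticlockwise seen from above; the arm points (0.873 + angle) anticlockwise from the vise's x. Its spiral cam drives the jaw towards the fixed jaw by 12 mm per rad. Stays where left. The jaw bites a plate somewhere from 0.4 to 1.1 rad. Turning to the end stop always over-tightens.
- cam_pin (a point): On the lever's upright axis at the arm's mid-height, 72 mm above the bench, 115 mm behind (-x of) the vise's origin. Turning the free lever takes 7 to 9 N at 100 mm from here (5 to 7 N remain when one stops); past the bite the sprung jaw squeezes some 15 N more per mm of jaw travel. A squeeze of 25 N adds about 3 N at 100 mm: good. Under 12 N is loose; over 60 N cracks the casting.
- lever_end (a point): Centre of the ball (22 mm across) at the end of the lever arm, 125 mm from the pin's axis. The arm is a level round steel bar 14 mm thick, its axis 72 mm above the bench; it can be pushed on its side with shut fingers.
- mallet: Loose red rubber mallet lying on the bench, a bystander: head 60 mm across and 95 mm long, wooden handle 280 mm. Origin on the bench under the head. The handle points towards the robot.
- socket: Loose chrome spark plug socket standing on end, a bystander: 25 mm across, 63 mm high. Origin at the centre of its foot.
Mind the look-alikes: they are no part of the job. Leave any brown or pink look-alike of the plate alone.

How it is judged:
By the outcome, as a careful person would: the job done as asked, in the order asked, and still so for the second after the job is handed in, with the robot touching nothing.
It also fails if it takes over 72 s, if anything falls off the work surface, if the arm or the gripper's body presses on something with over 40 N, if the wrist force passes 120 N, or if a joint passes its speed limit or range.

## Working session

There is one attempt and no reset: what is moved stays moved. The work goes in short steps, Python scripts to look and compute and a tool call to move; the robot and the scene stay as the last step left them, time stands still between calls to the robot, and variables do not carry over. Pictures are saved under pics/ and viewed, at most 10 in all, crops included, and the job is handed in when it is done.

Besides the shell and the picture viewer there is one more tool, called as a command line: name --pt "numbers of a row" for each row, then --argument value for the rest. step_arm: Moves the arm, as the interface text tells. Its arguments: {"type":"object","properties":{"fingers":{"type":"array","items":{"type":"number"}},"travel":{"type":"array","items":{"type":"array","items":{"type":"number"}}},"twist":{"type":"array","items":{"type":"number"}},"force":{"type":"number"}},"required":["fingers","travel","twist"]}

```bash
mkdir -p pics; ls; cat > h.py <<'E'
import numpy as np, cv2
from rig import monitor, optics, close_job, models
def cal(n):
    c=optics.get_calibration(n); f=200/np.tan(np.radians(c["vertical_fov"])/2); return f,c["cx"],c["cy"],np.array(c["world_from_camera"]),c
def unproj(n,u,v,d):
    f,cx,cy,T,_=cal(n); u,v,d=map(np.asarray,(u,v,d))
    p=np.stack([(u-cx)/f*d,-(v-cy)/f*d,-d,np.ones_like(d)],-1); return (p@T.T)[...,:3]
def onplane(n,u,v,z):
    a=unproj(n,u,v,1.0);o=cal(n)[3][:3,3]; return o+(a-o)*(z-o[2])/(a[2]-o[2])
def proj(n,p):
    f,cx,cy,T,_=cal(n); q=np.linalg.inv(T)@np.append(p,1); return cx+f*q[0]/-q[2], cy-f*q[1]/-q[2]
E
python3 - <<'E'
from h import *
np.set_printoptions(precision=3,suppress=True)
for n in("top","side"):
    im,d=optics.get_image(n); cv2.imwrite(f"pics/{n}0.png",im); np.save(f"{n}0.npy",d); c=cal(n); print(n,{k:v for k,v in c[4].items()})
    for q in("plate","vise","seat","cam_pin","lever_end","edge_a","edge_b","mallet","socket"):
        for r in models.landmark_of(n,q)[:3]:
            u,v=r["point"]; dd=d[int(np.clip(v,0,399)),int(np.clip(u,0,639))]
            print(q,np.round([u,v],1),round(r["confidence"],2),unproj(n,u,v,float(dd)))
s=monitor.observe(); print(s["time_s"],s["position"],s["tool_rot"])
E
```

```text
pics
top {'vertical_fov': 42.60164636925167, 'cx': 318.6937772326705, 'cy': 192.7531505416678, 'world_from_camera': array([[ 0.013,  0.982, -0.19 ,  0.346],
       [-0.999,  0.018,  0.026, -0.022],
       [ 0.029,  0.189,  0.981,  1.345],
       [ 0.   ,  0.   ,  0.   ,  1.   ]])}
plate [409.9 180.2] 0.96 [ 0.637 -0.296  0.036]
plate [467.8 246.6] 0.73 [ 0.466 -0.445  0.027]
plate [371.8 249.9] 0.63 [ 0.453 -0.194  0.039]
vise [285.6 176.1] 0.83 [0.641 0.03  0.04 ]
seat [286.4 157.8] 0.56 [0.683 0.028 0.067]
cam_pin [273.3 214.1] 0.94 [0.534 0.056 0.083]
cam_pin [415.7 219.9] 0.26 [ 0.536 -0.315  0.011]
lever_end [246.4 176.8] 0.81 [0.645 0.136 0.004]
edge_a [456.5 236.6] 0.97 [ 0.493 -0.42   0.014]
edge_a [418.  220.8] 0.96 [ 0.533 -0.32   0.013]
edge_a [429.  189.9] 0.88 [ 0.619 -0.354  0.002]
edge_b [456.5 236.6] 0.97 [ 0.493 -0.42   0.014]
edge_b [418.  220.8] 0.96 [ 0.533 -0.32   0.013]
edge_b [429.  189.9] 0.88 [ 0.619 -0.354  0.002]
mallet [163.8 157.4] 0.96 [0.681 0.343 0.056]
mallet [426.  249.6] 0.16 [ 0.458 -0.339  0.014]
socket [396.3 141.6] 0.54 [ 0.734 -0.258  0.06 ]
si
[... 578 characters left out ...]
.4] 0.9 [0.532 0.046 0.084]
lever_end [286.4 166.5] 0.76 [0.616 0.13  0.079]
edge_a [380.2 280.8] 0.93 [ 0.537 -0.329  0.01 ]
edge_a [399.4 314.9] 0.91 [ 0.47  -0.441  0.04 ]
edge_a [329.4 278.2] 0.89 [ 0.459 -0.247  0.004]
edge_b [380.2 280.8] 0.93 [ 0.537 -0.329  0.01 ]
edge_b [399.4 314.9] 0.91 [ 0.47  -0.441  0.04 ]
edge_b [329.4 278.2] 0.89 [ 0.459 -0.247  0.004]
mallet [265.9 155.1] 0.86 [0.678 0.335 0.017]
mallet [284.9 166.6] 0.59 [0.613 0.133 0.078]
mallet [280.1 183. ] 0.29 [0.541 0.055 0.085]
socket [278.  187.4] 0.73 [0.525 0.042 0.083]
socket [418.3 236.6] 0.69 [ 0.738 -0.271  0.004]
1.0 [0.229 0.5   0.208] [[-0.909  0.417 -0.   ]
 [ 0.417  0.909  0.   ]
 [ 0.     0.    -1.   ]]
```

```bash
python3 - <<'E'
import cv2
a=cv2.imread("pics/top0.png")[110:290,220:500];cv2.imwrite("pics/topc.png",cv2.resize(a,None,fx=2.8,fy=2.8,interpolation=cv2.INTER_CUBIC))
a=cv2.imread("pics/side0.png")[140:365,220:500];cv2.imwrite("pics/sidec.png",cv2.resize(a,None,fx=2.6,fy=2.6,interpolation=cv2.INTER_CUBIC))
E
```

```text
(no output)
```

View pics/topc.png

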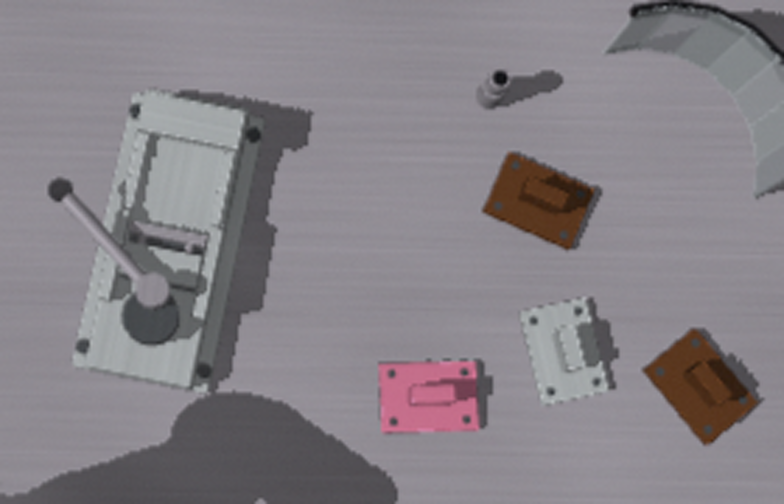

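View pics/sidec.png

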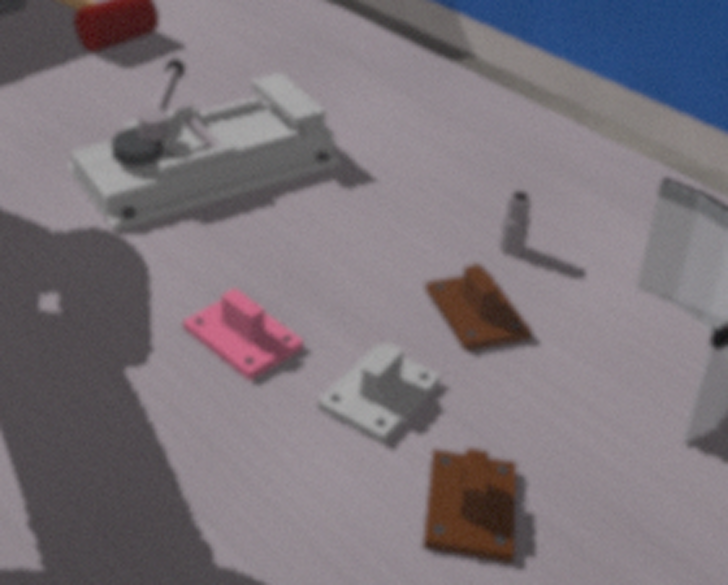

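```bash
cat >> h.py <<'E'
def cloud(n,d):
    v,u=np.mgrid[0:400,0:640]; P=unproj(n,u.ravel(),v.ravel(),d.ravel()); return P[d.ravel()>0]
E
python3 - <<'E'
from h import *
np.set_printoptions(precision=4,suppress=True)
for n in("top","side"):
    d=np.load(f"{n}0.npy");P=cloud(n,d)
    # bench check
    b=P[(abs(P[:,0]-.5)<.25)&(abs(P[:,1]+.1)<.5)&(abs(P[:,2])<.006)]; print(n,"bench z",np.median(b[:,2]),b[:,2].std())
    s=(abs(P[:,0]-.513)<.08)&(abs(P[:,1]+.329)<.075)
    Q=P[s]
    for lo,hi in((.005,.06),(.006,.016),(.034,.048)):
        q=Q[(Q[:,2]>lo)&(Q[:,2]<hi)]; r=cv2.minAreaRect(q[:,:2].astype(np.float32)); print("plate",lo,len(q),np.array(r[0]),np.array(r[1]),r[2],np.median(q[:,2]))
    V=P[(P[:,0]>.42)&(P[:,0]<.76)&(abs(P[:,1]-.03)<.13)]
    for lo,hi in((.022,.055),(.058,.072),(.022,.039)):
        q=V[(V[:,2]>lo)&(V[:,2]<hi)]; 
        m=np.zeros((360,280),np.uint8); ij=np.round((q[:,:2]-[.42,-.11])*1000).astype(int); m[ij[:,0].clip(0,359),ij[:,1].clip(0,279)]=255
        m=cv2.morphologyEx(cv2.morphologyEx(m,cv2.MORPH_CLOSE,np.ones((7,7))),cv2.MORPH_OPEN,np.ones((11,11)))
        cs=cv2.findContours(m,0,1)[0]
        for c in cs:
            if cv2.contourArea(c)<600: continue
            r=cv2.minAreaRect(c); print("vise",lo,"xy",.42+r[0][1]/1000,-.11+r[0][0]/1000,r[1],r[2],cv2.contourArea(c))
    hist=np.histogram(V[:,2],bins=np.arange(.02,.11,.004)); print(hist[0])
for n in("top","side"):
    f,cx,cy,T,_=cal(n)
    for q in("plate","vise"):
        for r in models.trace(n,q)[:5]: print(n,q,np.round(r["point"],1),r["confidence"],r["mask"].sum())
E
```

```text
top bench z 0.0011501960438062842 0.0024763309253434565
plate 0.005 1111 [ 0.5134 -0.3286] [0.1592 0.1479] 0.8128921389579773 0.010863212283171109
plate 0.006 796 [ 0.5132 -0.3286] [0.1589 0.148 ] 0.7214862108230591 0.010663002529732846
plate 0.034 106 [ 0.4962 -0.3274] [0.0395 0.0173] 12.316741943359375 0.042614843675566005
vise 0.022 xy 0.573784912109375 0.04785282897949218 (100.25296020507812, 225.07772827148438) 10.61965560913086 17249.5
vise 0.058 xy 0.6972670288085938 0.025092712402343745 (95.29507446289062, 37.80327224731445) 10.3888578414917 3280.0
vise 0.058 xy 0.5105 0.05650000000000001 (33.0, 47.0) 90.0 1249.5
vise 0.022 xy 0.6435576782226562 0.03578846740722656 (73.54354858398438, 83.93769073486328) 11.309932708740234 5636.5
vise 0.022 xy 0.5061351318359375 0.060810806274414056 (99.29698181152344, 88.4466552734375) 9.462323188781738 4706.5
[ 31  15 130 801 927 234 182 238 318 239 224 322 139  55 123 145  65   7
   0   0   0   0]
side bench z 0.0014544453075417962 0.0012822383028755588
plate 0.005 969 [ 0.5174 -0.3224] [0.1434 0.0651] 12.948076248168945 0.01184587319185459
[... 713 characters left out ...]
78.0
vise 0.022 xy 0.6502110290527343 0.04191770935058593 (61.91599655151367, 82.07758331298828) 5.355824947357178 3220.5
vise 0.022 xy 0.49191223907470705 0.05940853881835938 (97.9505386352539, 66.55433654785156) 10.124671936035156 4298.5
[119 110 131 380 589 138 175 189 199 134 130 193  57  29  68  59  42   0
   0   0   0   0]
top plate [421.2 233.9] 0.84 869
top plate [466.7 247.5] 0.71 895
top plate [375.5 247.3] 0.61 858
top vise [281.3 188.8] 0.87 4825
top vise [269.5 213. ] 0.41 643
side plate [402.3 259.9] 0.89 788
side plate [396.9 336.7] 0.76 1345
side plate [366.3 286.4] 0.74 1039
side plate [317.1 268. ] 0.66 831
side plate [297.2 199.4] 0.6 3356
side vise [299.2 199.8] 0.75 3432
```

```bash
cat >> h.py <<'E'
def plan(target,yaw=None,n=None,start=None,startyaw=None):
    "rows from measured pose to target xyz with tool-y at yaw (deg)"
    s=monitor.observe(); p=np.array(s["position"]) if start is None else np.array(start); R=np.array(s["tool_rot"])
    y0=np.degrees(np.arctan2(R[1,1],R[0,1])) if startyaw is None else startyaw
    dy=0 if yaw is None else (yaw-y0+180)%360-180
    D=np.array(target)-p
    n=n or int(np.ceil(max(np.linalg.norm(D)/.055,abs(dy)/9.5,1)))
    tr=[];y=y0
    for i in range(n):
        a=np.radians(y); Y=np.array([np.cos(a),np.sin(a),0]);Z=np.array([0,0,-1.]);X=np.cross(Y,Z)
        d=D/n; tr.append([round(float(d@v)/.1,3) for v in(X,Y,Z)]); y+=dy/n
    print(n,"travel",tr,"twist each",round(-dy/n/180,4),"D",D,"dyaw",round(dy,2))
E
python3 - <<'E'
from h import *
np.set_printoptions(precision=4,suppress=True)
for n in("top","side"):
    d=np.load(f"{n}0.npy")
    optics.get_image(n)
    for r in models.trace(n,"plate")[:5]:
        if abs(r["point"][0]-{"top":421,"side":366}[n])<8 and abs(r["point"][1]-{"top":234,"side":286}[n])<8:
            P=unproj(n,*np.nonzero(r["mask"])[::-1],d[r["mask"]]); 
            q=P[(P[:,2]>.006)&(P[:,2]<.05)]; R=cv2.minAreaRect(q[:,:2].astype(np.float32)); print(n,len(q),np.array(R[0]),np.array(R[1]),R[2])
            q=P[(P[:,2]>.038)]; R=cv2.minAreaRect(q[:,:2].astype(np.float32)); print("lug",len(q),np.array(R[0]),np.array(R[1]),R[2],q.mean(0))
plan([.4945,-.328,.12],102.5)
print(monitor.observe()["time_s"])
E
```

```text
top 792 [ 0.497 -0.327] [0.0888 0.065 ] 13.594514846801758
lug 109 [ 0.4326 -0.1764] [0.0395 0.3514] 22.933040618896484 [ 0.4933 -0.3213  0.0669]
side 935 [ 0.4928 -0.328 ] [0.0929 0.0651] 12.92801284790039
lug 123 [ 0.2266 -0.5566] [0.7417 0.03  ] 40.592323303222656 [ 0.4702 -0.3489  0.0689]
16 travel [[-0.366, -0.401, 0.055], [-0.35, -0.416, 0.055], [-0.333, -0.43, 0.055], [-0.315, -0.443, 0.055], [-0.297, -0.455, 0.055], [-0.278, -0.467, 0.055], [-0.259, -0.478, 0.055], [-0.239, -0.488, 0.055], [-0.22, -0.497, 0.055], [-0.199, -0.506, 0.055], [-0.179, -0.513, 0.055], [-0.158, -0.52, 0.055], [-0.137, -0.526, 0.055], [-0.115, -0.531, 0.055], [-0.094, -0.535, 0.055], [-0.072, -0.539, 0.055]] twist each -0.0129 D [ 0.2653 -0.828  -0.0881] dyaw 37.12
1.4
```

step_arm --fingers '[-1,-1,-1,-1,-1,-1,-1,-1,-1,-1]' --pt "-0.366 -0.401 0" --pt "-0.35 -0.416 0" --pt "-0.333 -0.43 0" --pt "-0.315 -0.443 0" --pt "-0.297 -0.455 0" --pt "-0.278 -0.467 0" --pt "-0.259 -0.478 0" --pt "-0.239 -0.488 0" --pt "-0.22 -0.497 0" --pt "-0.2 -0.506 0" --twist '[-0.0129,-0.0129,-0.0129,-0.0129,-0.0129,-0.0129,-0.0129,-0.0129,-0.0129,-0.0129]' --force 25

```text
time_s: 2.65
position: [0.3954, -0.0195, 0.2084]
tool_rot: [[-1.0, 0.024, 0.001], [0.024, 1.0, -0.0], [-0.001, -0.0, -1.0]]
ft_force: [1.1, -0.0, -0.3]
grip_width: 0.0858
gripper_force: 0.0
```

step_arm --fingers '[-1,-1,-1,-1,-1,-1,-1]' --pt "-0.179 -0.513 0.1" --pt "-0.158 -0.52 0.1" --pt "-0.137 -0.526 0.2" --pt "-0.115 -0.531 0.2" --pt "-0.094 -0.535 0.2" --pt "-0.072 -0.539 0.2" --pt "0 0 0" --twist '[-0.0129,-0.0129,-0.0129,-0.0129,-0.0129,-0.0129,0]'

```text
time_s: 3.52
position: [0.4946, -0.3307, 0.1056]
tool_rot: [[-0.977, -0.214, -0.002], [-0.214, 0.977, 0.002], [0.002, 0.002, -1.0]]
ft_force: [-0.4, 1.6, 0.5]
grip_width: 0.0854
gripper_force: 0.0
```

```bash
python3 -c "
from h import *
plan([.4945,-.328,.018],103.2)"
```

```text
2 travel [[-0.002, 0.013, 0.438], [-0.002, 0.013, 0.438]] twist each -0.0023 D [-0.00011796  0.00271404 -0.08764089] dyaw 0.83
```

step_arm --fingers '[-1,-1,-1,-1,1,1,1,1,1,1]' --pt "-0.002 0.013 0.35" --pt "-0.002 0.013 0.35" --pt "0 0 0.16" --pt "0 0 0.02" --pt "0 0 0" --pt "0 0 0" --pt "0 0 0" --pt "0 0 0" --pt "0 0 0" --pt "0 0 0" --twist '[-0.0023,-0.0023,0,0,0,0,0,0,0,0]' --force 25

```text
time_s: 4.78
position: [0.4947, -0.3254, 0.0201]
tool_rot: [[-0.973, -0.231, 0.0], [-0.231, 0.973, -0.0], [-0.0, -0.0, -1.0]]
ft_force: [-0.2, 0.4, 0.1]
grip_width: -0.0003
gripper_force: 0.0
```

```bash
python3 - <<'E'
from h import *
n="top";im,d=optics.get_image(n);a=im[195:275,375:475];cv2.imwrite("pics/t1.png",cv2.resize(a,None,fx=5,fy=5,interpolation=2))
n="side";im,d=optics.get_image(n);b=im[235:335,315:445];cv2.imwrite("pics/s1.png",cv2.resize(b,None,fx=5,fy=5,interpolation=2))
cv2.imwrite("pics/ts1.png",cv2.hconcat([cv2.resize(a,(400,320)),cv2.resize(b,(400,320))]))
E
```

```text
(no output)
```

View pics/ts1.png

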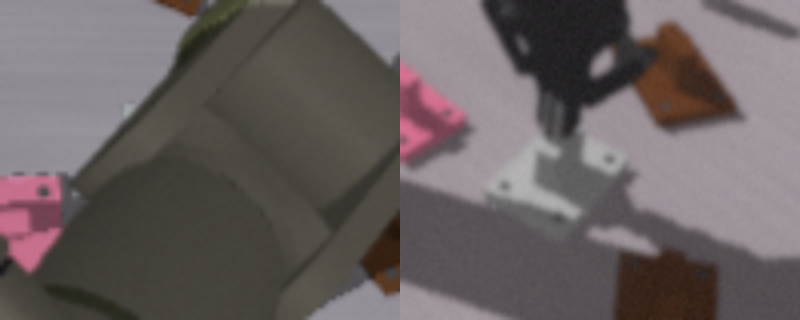

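```bash
python3 - <<'E'
from h import *
np.set_printoptions(precision=4,suppress=True)
n="side";im,d=optics.get_image(n);d0=np.load("side0.npy")
for k,D in(("before",d0),("now",d)):
    P=cloud(n,D); 
    for r in (models.trace(n,"plate") if k=="now" else []):
        if abs(r["point"][0]-366)<15 and abs(r["point"][1]-288)<15:
            q=unproj(n,*np.nonzero(r["mask"])[::-1],d[r["mask"]]);q=q[(q[:,2]>.005)&(q[:,2]<.05)&(abs(q[:,0]-.5)<.09)]
            R=cv2.minAreaRect(q[:,:2].astype(np.float32));print(r["confidence"],np.array(R[0]),np.array(R[1]),R[2])
    q=P[(abs(P[:,0]-.495)<.03)&(abs(P[:,1]+.325)<.04)&(P[:,2]>.034)&(P[:,2]<.05)]
    R=cv2.minAreaRect(q[:,:2].astype(np.float32));print(k,len(q),np.array(R[0]),np.array(R[1]),R[2])
s=monitor.observe();p=np.array(s["position"]);print(p,proj(n,p),proj(n,p+[0,0,.03]),proj(n,[.4945,-.328,.042]))
E
```

```text
before 140 [ 0.4928 -0.3283] [0.0409 0.017 ] 13.945602416992188
now 105 [ 0.4923 -0.3286] [0.0409 0.0164] 13.293245315551758
[ 0.4947 -0.3254  0.0201] (np.float64(365.54661747658054), np.float64(284.7043196898078)) (np.float64(366.5120329500883), np.float64(274.17218092573745)) (np.float64(367.0238592591054), np.float64(277.7381154044967))
```

View pics/s1.png

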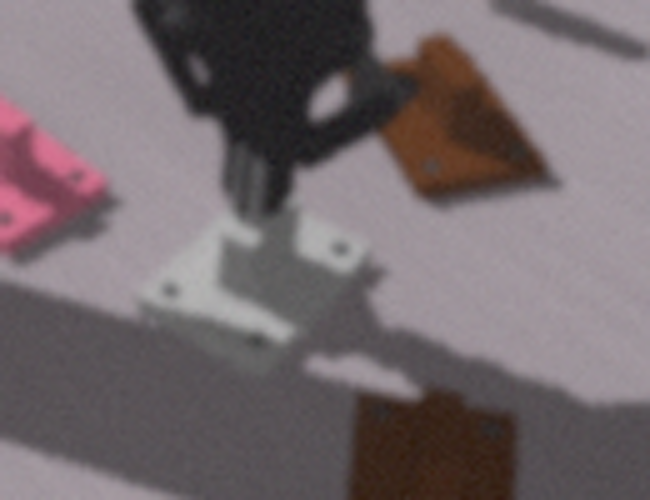

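```bash
python3 - <<'E'
from h import *
np.set_printoptions(precision=3,suppress=True)
n="side";im,d=optics.get_image(n)
for v in range(256,296,2):
    print(v,[(u,unproj(n,u,v,float(d[v,u]))) for u in(363,368,373)])
s=monitor.observe();print(s["position"],s["ft_force"],s["q"])
E
```

```text
256 [(363, array([ 0.481, -0.323,  0.105])), (368, array([ 0.478, -0.34 ,  0.117])), (373, array([ 0.491, -0.341,  0.112]))]
258 [(363, array([ 0.48 , -0.325,  0.101])), (368, array([ 0.48 , -0.339,  0.111])), (373, array([ 0.5  , -0.334,  0.097]))]
260 [(363, array([ 0.48 , -0.325,  0.096])), (368, array([ 0.486, -0.334,  0.099])), (373, array([ 0.494, -0.34 ,  0.099]))]
262 [(363, array([ 0.481, -0.325,  0.091])), (368, array([ 0.484, -0.336,  0.096])), (373, array([ 0.491, -0.344,  0.098]))]
264 [(363, array([ 0.483, -0.324,  0.084])), (368, array([ 0.484, -0.336,  0.091])), (373, array([ 0.487, -0.347,  0.097]))]
266 [(363, array([ 0.482, -0.325,  0.079])), (368, array([ 0.482, -0.339,  0.088])), (373, array([ 0.485, -0.35 ,  0.094]))]
268 [(363, array([ 0.483, -0.324,  0.073])), (368, array([ 0.487, -0.335,  0.077])), (373, array([ 0.5  , -0.337,  0.072]))]
270 [(363, array([ 0.481, -0.327,  0.071])), (368, array([ 0.488, -0.335,  0.072])), (373, array([ 0.501, -0.337,  0.066]))]
272 [(363, array([ 0.481, -0.327,  0.065])), (368, array([ 0.489, -0.334,  0.065])), (373, array([ 0
[... 801 characters left out ...]
-0.336,  0.035])), (368, array([ 0.491, -0.336,  0.027])), (373, array([ 0.511, -0.332,  0.012]))]
288 [(363, array([ 0.475, -0.337,  0.031])), (368, array([ 0.491, -0.337,  0.021])), (373, array([ 0.507, -0.337,  0.012]))]
290 [(363, array([ 0.476, -0.336,  0.024])), (368, array([ 0.493, -0.336,  0.014])), (373, array([ 0.503, -0.341,  0.011]))]
292 [(363, array([ 0.478, -0.335,  0.016])), (368, array([ 0.489, -0.339,  0.013])), (373, array([ 0.499, -0.345,  0.011]))]
294 [(363, array([ 0.477, -0.337,  0.012])), (368, array([ 0.486, -0.342,  0.011])), (373, array([ 0.494, -0.35 ,  0.012]))]
[ 0.495 -0.325  0.02 ] [ 0.858  0.136 -0.488] [ -44.784   36.875   81.858   -0.001   61.271 -148.136]
```

step_arm --fingers '[1,1,1]' --pt "0 0 -0.4" --pt "0 0 -0.4" --pt "0 0 0" --twist '[0,0,0]'

```text
time_s: 5.4
position: [0.4958, -0.3264, 0.1031]
tool_rot: [[-0.973, -0.231, 0.004], [-0.231, 0.973, -0.004], [-0.003, -0.005, -1.0]]
ft_force: [-0.1, -0.6, 0.4]
grip_width: 0.0
gripper_force: 0.0
```

```bash
python3 - <<'E'
from h import *
np.set_printoptions(precision=3,suppress=True)
s=monitor.observe();p=np.array(s["position"]);print(p)
n="side";im,d=optics.get_image(n);d0=np.load("side0.npy")
print("tip px",proj(n,p))
for n in("side","top"):
    im,d=optics.get_image(n);P=cloud(n,d)
    q=P[(abs(P[:,0]-p[0])<.05)&(abs(P[:,1]-p[1])<.05)&(P[:,2]>.05)&(P[:,2]<.2)]
    for lo in np.arange(.05,.2,.01):
        w=q[(q[:,2]>=lo)&(q[:,2]<lo+.01)]
        if len(w): print(n,round(lo,3),len(w),w.min(0),w.max(0))
im,d=optics.get_image("side");cv2.imwrite("pics/s2.png",cv2.resize(im[215:335,315:445],None,fx=5,fy=5,interpolation=2))
E
```

```text
[ 0.496 -0.326  0.103]
tip px (np.float64(369.0230329359808), np.float64(254.6916667833483))
side 0.12 7 [ 0.483 -0.334  0.128] [ 0.489 -0.322  0.13 ]
side 0.13 48 [ 0.482 -0.34   0.13 ] [ 0.503 -0.314  0.14 ]
side 0.14 59 [ 0.481 -0.34   0.14 ] [ 0.502 -0.312  0.15 ]
side 0.15 61 [ 0.48  -0.339  0.15 ] [ 0.503 -0.313  0.16 ]
side 0.16 50 [ 0.478 -0.345  0.161] [ 0.495 -0.301  0.17 ]
side 0.17 140 [ 0.474 -0.362  0.17 ] [ 0.509 -0.286  0.18 ]
side 0.18 160 [ 0.471 -0.369  0.18 ] [ 0.51  -0.285  0.19 ]
side 0.19 169 [ 0.47  -0.374  0.19 ] [ 0.513 -0.278  0.2  ]
```

View pics/s2.png

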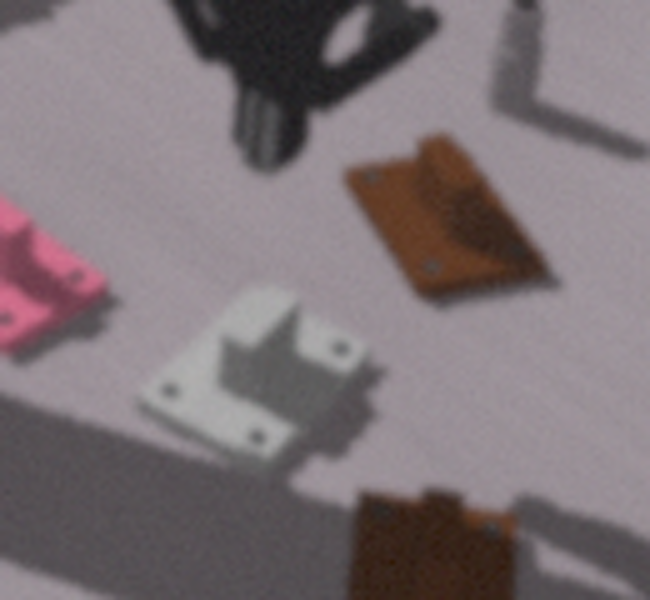

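step_arm --fingers '[-1,-1,-1,-1,-1,-1,-1,-1]' --pt "0.013 -0.015 0" --pt "0 0 0" --pt "0 0 0" --pt "0 0 0.35" --pt "0 0 0.35" --pt "0 0 0.3" --pt "0 0 0.1" --pt "0 0 0" --twist '[0,0,0,0,0,0,0,0]'

```text
time_s: 6.6
position: [0.4939, -0.3273, -0.0098]
tool_rot: [[-0.973, -0.231, -0.0], [-0.231, 0.973, 0.0], [0.0, 0.0, -1.0]]
ft_force: [0.3, -0.0, 1.1]
grip_width: 0.0852
gripper_force: 0.0
```

step_arm --fingers '[0,1,1,1,1,1]' --pt "0 0 0" --pt "0 0 0" --pt "0 0 0" --pt "0 0 0" --pt "0 0 0" --pt "0 0 0" --twist '[0,0,0,0,0,0]' --force 25

```text
time_s: 7.35
position: [0.494, -0.3275, -0.0095]
tool_rot: [[-0.973, -0.231, 0.001], [-0.231, 0.973, -0.001], [-0.0, -0.001, -1.0]]
ft_force: [-0.5, -0.6, 4.7]
grip_width: 0.0157
gripper_force: 26.6
```

step_arm --fingers '[0.3,0.3,0.3,1,1,1,1]' --pt "0 0 0" --pt "0 0 -0.03" --pt "0 0 -0.03" --pt "0 0 0" --pt "0 0 0" --pt "0 0 0" --pt "0 0 0" --twist '[0,0,0,0,0,0,0]' --force 25

```text
time_s: 8.22
position: [0.494, -0.3274, -0.0035]
tool_rot: [[-0.973, -0.231, 0.001], [-0.231, 0.973, -0.001], [-0.0, -0.001, -1.0]]
ft_force: [-0.1, -1.1, 4.8]
grip_width: 0.0154
gripper_force: 25.7
```

step_arm --fingers '[1,1,1,1,1]' --pt "0 0 -0.1" --pt "0 0 -0.4" --pt "0 0 -0.5" --pt "0 0 -0.4" --pt "0 0 0" --twist '[0,0,0,0,0]'

```text
time_s: 8.85
position: [0.4947, -0.3279, 0.1393]
tool_rot: [[-0.973, -0.231, 0.004], [-0.231, 0.973, -0.004], [-0.003, -0.005, -1.0]]
ft_force: [1.1, -0.7, -2.1]
grip_width: 0.0157
gripper_force: 24.8
```

```bash
python3 - <<'E'
from h import *
plan([.6205,.0395,.12],79.4)
E
```

```text
8 travel [[-0.259, 0.41, 0.024], [-0.237, 0.423, 0.024], [-0.215, 0.435, 0.024], [-0.192, 0.446, 0.024], [-0.168, 0.455, 0.024], [-0.144, 0.463, 0.024], [-0.12, 0.47, 0.024], [-0.095, 0.476, 0.024]] twist each 0.0166 D [ 0.12584848  0.36738768 -0.01926404] dyaw -23.96
```

step_arm --fingers '[1,1,1,1,1,1,1,1,1,1]' --pt "-0.259 0.41 0.024" --pt "-0.237 0.423 0.024" --pt "-0.215 0.435 0.024" --pt "-0.192 0.446 0.024" --pt "-0.168 0.455 0.024" --pt "-0.144 0.463 0.024" --pt "-0.12 0.47 0.024" --pt "-0.095 0.476 0.024" --pt "0 0 0" --pt "0 0 0" --twist '[0.0166,0.0166,0.0166,0.0166,0.0166,0.0166,0.0166,0.0166,0,0]'

```text
time_s: 10.1
position: [0.6187, 0.0398, 0.1157]
tool_rot: [[-0.983, 0.183, -0.002], [0.183, 0.983, -0.0], [0.002, -0.0, -1.0]]
ft_force: [0.2, -0.1, -1.1]
grip_width: 0.0151
gripper_force: 25.1
```

```bash
cat >> h.py <<'E'
O=np.array([.650,.034]);A=np.radians(-10.6);EX=np.array([np.cos(A),np.sin(A)]);EY=np.array([-EX[1],EX[0]])
def v2w(x,y,z): return np.r_[O+x*EX+y*EY,z]
def w2v(P): P=np.asarray(P,float); return np.stack([(P[...,:2]-O)@EX,(P[...,:2]-O)@EY,P[...,2]],-1)
E
python3 - <<'E'
from h import *
np.set_printoptions(precision=4,suppress=True)
s=monitor.observe();print(s["time_s"],s["position"],w2v(s["position"]),s["ft_force"])
for n in("side","top"):
    im,d=optics.get_image(n);np.save(f"{n}1.npy",d);V=w2v(cloud(n,d))
    q=V[(abs(V[:,0]+.03)<.1)&(abs(V[:,1])<.06)&(V[:,2]>.10)&(V[:,2]<.19)]
    for lo in np.arange(.10,.18,.01):
        w=q[(q[:,2]>=lo)&(q[:,2]<lo+.01)]
        if len(w): print(n,round(lo,3),len(w),w.min(0),w.max(0))
im,d=optics.get_image("side");cv2.imwrite("pics/s3.png",cv2.resize(im[90:230,230:390],None,fx=4.2,fy=4.2,interpolation=2))
E
```

```text
10.1 [0.6187 0.0398 0.1157] [-0.0318 -0.0001  0.1157] [ 0.1813 -0.0669 -1.105 ]
side 0.12 170 [-0.0791 -0.0344  0.1203] [0.0132 0.0321 0.13  ]
side 0.13 233 [-0.0792 -0.0343  0.13  ] [0.0117 0.0307 0.1398]
side 0.14 43 [-0.0525 -0.0201  0.1401] [-0.0146  0.0078  0.15  ]
side 0.15 48 [-0.0532 -0.024   0.1503] [-0.0144  0.0042  0.1595]
side 0.16 61 [-0.053  -0.0251  0.1603] [-0.0127  0.0112  0.17  ]
side 0.17 38 [-0.0474 -0.0268  0.1706] [-0.027   0.0167  0.1798]
top 0.12 8 [-0.0411 -0.0218  0.1253] [-0.0298  0.0301  0.1294]
top 0.13 17 [-0.0421 -0.022   0.1303] [-0.028   0.031   0.1369]
top 0.14 5 [-0.0424 -0.0166  0.1438] [-0.0373 -0.008   0.1482]
top 0.15 6 [-0.0437 -0.0213  0.1515] [-0.0347  0.001   0.159 ]
top 0.16 10 [-0.0465 -0.0196  0.1606] [-0.0378  0.0073  0.1672]
top 0.17 1 [-0.0426 -0.0116  0.1744] [-0.0426 -0.0116  0.1744]
```

View pics/s3.png

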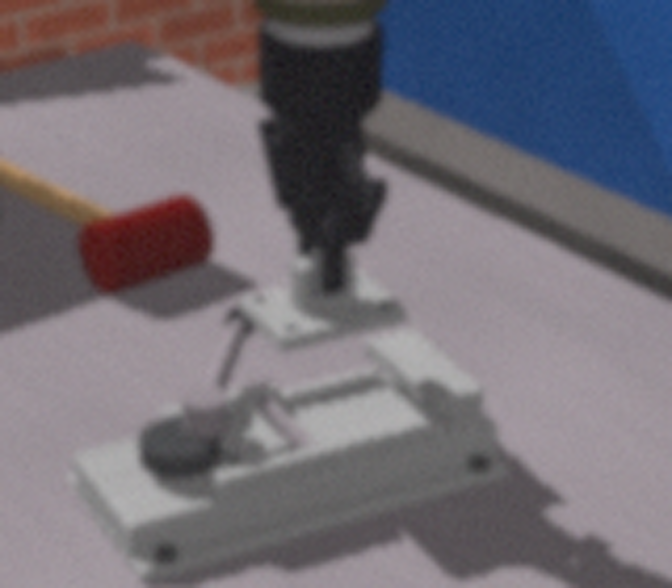

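```bash
python3 - <<'E'
from h import *
np.set_printoptions(precision=4,suppress=True)
pc=lambda a:np.percentile(a,[1,50,99])
for f in("side0","top0","side1"):
    n=f[:-1];V=w2v(cloud(n,np.load(f+".npy")))
    q=V[(V[:,0]>.015)&(V[:,0]<.1)&(abs(V[:,1])<.07)&(V[:,2]>.061)&(V[:,2]<.072)]
    print(f,"lip x",pc(q[:,0]),"y",pc(q[:,1]),"z",np.median(q[:,2]))
    for y0 in(-.02,0,.02):   # profile along x near bed
        q=V[(abs(V[:,1]-y0)<.006)&(V[:,0]>-.1)&(V[:,0]<.08)&(V[:,2]<.075)]; q=q[np.argsort(q[:,0])]
        b=np.round(q[:,0]/.004)*.004
        print(y0,[(int(round(x*1000)),int(round(np.median(q[b==x][:,2])*1000))) for x in np.unique(b)])
    q=V[(abs(V[:,0]+.01)<.025)&(V[:,2]>.03)&(V[:,2]<.05)];b=np.round(q[:,1]/.003)*.003
    print("across",[(int(round(x*1000)),int(round(np.median(q[b==x][:,2])*1000))) for x in np.unique(b) if abs(x)<.07])
    q=V[(abs(V[:,2]-.072)<.015)&(V[:,1]>.03)&(V[:,1]<.12)&(V[:,0]<0)&(V[:,0]>-.12)];print("lever",q.max(0),np.degrees(np.median(np.arctan2(q[:,1],q[:,0]+.115))))
E
```

```text
side0 lip x [0.0251 0.0436 0.0638] y [-0.0508 -0.0059  0.0469] z 0.0663580741036689
-0.02 [(-96, 56), (-92, 57), (-88, 55), (-84, 55), (-80, 55), (-76, 56), (-68, 49), (-64, 49), (-60, 51), (-56, 50), (-52, 49), (-36, 37), (-32, 38), (-28, 36), (-24, 37), (-20, 38), (-16, 37), (-12, 37), (-8, 37), (-4, 37), (0, 37), (4, 35), (8, 38), (12, 36), (16, 37), (20, 36), (24, 37), (28, 60), (32, 66), (36, 52), (40, 36), (44, 68), (48, 66), (52, 66), (56, 66), (60, 67)]
0 [(-100, 56), (-96, 56), (-92, 57), (-88, 56), (-84, 57), (-80, 56), (-76, 55), (-64, 48), (-60, 50), (-56, 50), (-52, 49), (-40, 37), (-36, 38), (-32, 37), (-28, 36), (-24, 38), (-20, 37), (-16, 36), (-12, 35), (-8, 37), (-4, 36), (0, 36), (4, 36), (8, 37), (12, 36), (16, 36), (20, 37), (24, 38), (28, 56), (32, 66), (36, 38), (40, 38), (44, 66), (48, 67), (52, 66), (56, 67), (60, 68), (64, 67)]
0.02 [(-92, 56), (-88, 56), (-84, 57), (-80, 56), (-76, 54), (-72, 52), (-68, 46), (-64, 48), (-60, 50), (-56, 52), (-44, 38), (-40, 36), (-36, 37), (-32, 38), (-28, 37), (-24, 37), (-20, 36), (-16, 37), (-12, 38), (-8, 37), (-4, 36),
[... 3385 characters left out ...]
50), (-64, 50), (-60, 50), (-56, 52), (-40, 36), (-36, 36), (-32, 37), (-28, 36), (-24, 37), (-20, 38), (-16, 36), (-12, 37), (-8, 37), (-4, 37), (0, 37), (4, 36), (8, 36), (12, 37), (16, 35), (20, 36), (24, 36), (28, 61), (32, 37), (36, 65), (40, 39), (44, 65), (48, 66), (52, 66), (56, 66), (60, 67)]
across [(-54, 34), (-51, 33), (-48, 36), (-45, 41), (-42, 44), (-39, 46), (-36, 44), (-27, 38), (-24, 37), (-21, 36), (-18, 37), (-15, 37), (-12, 37), (-9, 36), (-6, 36), (-3, 37), (0, 38), (3, 37), (6, 36), (9, 36), (12, 36), (15, 36), (18, 37), (21, 37), (24, 37), (27, 37), (30, 37), (33, 37), (36, 41), (39, 42), (42, 46), (45, 44), (48, 43)]
lever [-0.0412  0.1027  0.0864] 54.328938782982725
```

step_arm --fingers '[1,1,1,1,1]' --pt "0.012 0 0.25" --pt "0 0 0.25" --pt "0 0 0.07" --pt "0 0 0" --pt "0 0 0" --twist '[0,0,0,0,0]' --force 20

```text
time_s: 10.88
position: [0.6188, 0.04, 0.061]
tool_rot: [[-0.983, 0.183, 0.002], [0.183, 0.983, -0.0], [-0.002, 0.0, -1.0]]
ft_force: [-0.3, 0.7, -1.1]
grip_width: 0.0156
gripper_force: 25.0
```

step_arm --fingers '[1,1,1,1]' --pt "0 0 0.02" --pt "0 0 0.02" --pt "0 0 0.02" --pt "0 0 0.0" --twist '[0,0,0,0]'

```text
time_s: 11.38
position: [0.6182, 0.0403, 0.0537]
tool_rot: [[-0.983, 0.183, -0.0], [0.183, 0.983, 0.0], [0.0, -0.0, -1.0]]
ft_force: [-0.1, 0.0, -1.5]
grip_width: 0.0152
gripper_force: 25.0
```

step_arm --fingers '[1,1,1]' --pt "0 0 0.02" --pt "0 0 0.03" --pt "0 0 0.0" --twist '[0,0,0]' --force 20

```text
time_s: 11.75
position: [0.6191, 0.0401, 0.0496]
tool_rot: [[-0.983, 0.183, 0.002], [0.183, 0.983, -0.0], [-0.002, 0.0, -1.0]]
ft_force: [2.3, -0.2, 2.4]
grip_width: 0.0153
gripper_force: 25.8
```

step_arm --fingers '[1,1,1]' --pt "0 0 0.02" --pt "0 0 0.02" --pt "0 0 0.0" --twist '[0,0,0]'

```text
time_s: 12.12
position: [0.6208, 0.0398, 0.0468]
tool_rot: [[-0.983, 0.183, 0.007], [0.183, 0.983, -0.001], [-0.007, 0.0, -1.0]]
ft_force: [5.5, -0.3, 8.7]
grip_width: 0.0158
gripper_force: 26.9
```

step_arm --fingers '[1,1,1]' --pt "0 0 0.02" --pt "0 0 0.02" --pt "0 0 0.0" --twist '[0,0,0]'

```text
time_s: 12.5
position: [0.6222, 0.0395, 0.0437]
tool_rot: [[-0.983, 0.184, 0.011], [0.184, 0.983, -0.001], [-0.011, 0.001, -1.0]]
ft_force: [10.5, -1.1, 10.2]
grip_width: 0.0152
gripper_force: 27.7
```

```bash
python3 - <<'E'
from h import *
s=monitor.observe();print(s["ft_force"],s["wrist_torque"],s["position"])
im,d=optics.get_image("side");V=w2v(cloud("side",d))
for y0 in(-.025,.025):
    q=V[(abs(V[:,1]-y0)<.009)&(V[:,0]>-.1)&(V[:,0]<.04)&(V[:,2]<.085)]
    b=np.round(q[:,0]/.006)*.006
    print(y0,[(int(round(x*1000)),int(round(np.max(q[b==x][:,2])*1000))) for x in np.unique(b)])
E
```

```text
[10.47034484 -1.06580057 10.22620899] [-0.12414297 -1.33529094  0.03903847] [0.62224882 0.03946513 0.04367919]
-0.025 [(-102, 55), (-96, 58), (-90, 57), (-84, 57), (-78, 67), (-72, 66), (-66, 65), (-60, 65), (-54, 65), (-48, 65), (-42, 63), (-36, 81), (-30, 83), (-24, 79), (-18, 60), (-12, 59), (-6, 55), (0, 57), (6, 57), (12, 54), (18, 37), (24, 68), (30, 69), (36, 68), (42, 65)]
0.025 [(-102, 81), (-96, 80), (-90, 79), (-84, 57), (-78, 69), (-72, 66), (-66, 66), (-60, 64), (-54, 63), (-48, 63), (-42, 62), (12, 54), (24, 58), (30, 69), (36, 69), (42, 39)]
```

step_arm --fingers '[1,1,1]' --pt "0 0 0.02" --pt "0 0 0.02" --pt "0 0 0.0" --twist '[0,0,0]'

```text
time_s: 12.92
position: [0.6233, 0.0393, 0.0403]
tool_rot: [[-0.983, 0.184, 0.014], [0.184, 0.983, -0.002], [-0.014, 0.001, -1.0]]
ft_force: [12.6, -1.5, 12.2]
grip_width: 0.0154
gripper_force: 28.7
```

step_arm --fingers '[1,1,1]' --pt "0 0 0.02" --pt "0 0 0.02" --pt "0 0 0.0" --twist '[0,0,0]'

```text
time_s: 13.3
position: [0.6237, 0.0393, 0.039]
tool_rot: [[-0.983, 0.183, 0.016], [0.183, 0.983, -0.002], [-0.016, 0.001, -1.0]]
ft_force: [5.5, -2.5, 30.8]
grip_width: 0.0155
gripper_force: 31.7
```

```bash
cat >> h.py <<'E'
def prof():
    s=monitor.observe();print(s["time_s"],np.round(s["ft_force"],1),np.round(s["wrist_torque"],2),np.round(s["position"],4),np.round(w2v(s["position"]),4),s["grip_width"])
    im,d=optics.get_image("side");V=w2v(cloud("side",d))
    for y0 in(-.025,.025):
        q=V[(abs(V[:,1]-y0)<.009)&(V[:,0]>-.1)&(V[:,0]<.05)&(V[:,2]<.085)]
        b=np.round(q[:,0]/.006)*.006
        print(y0,[(int(round(x*1000)),int(round(np.max(q[b==x][:,2])*1000))) for x in np.unique(b)])
    return im
E
python3 -c "
from h import *
prof()"
```

```text
13.3 [ 5.5 -2.5 30.8] [-0.17 -0.56  0.02] [0.6237 0.0393 0.039 ] [-0.0268  0.0004  0.039 ] 0.01554450683038979
-0.025 [(-96, 58), (-90, 56), (-84, 57), (-78, 68), (-72, 65), (-66, 67), (-60, 63), (-54, 63), (-48, 62), (-42, 81), (-36, 85), (-30, 85), (-24, 81), (-18, 57), (-12, 52), (-6, 51), (0, 50), (6, 50), (12, 47), (18, 35), (24, 59), (30, 68), (36, 68), (42, 68), (48, 68)]
0.025 [(-102, 77), (-96, 81), (-90, 80), (-84, 77), (-78, 66), (-72, 67), (-66, 65), (-60, 64), (-54, 61), (-48, 61), (-42, 59), (6, 46), (12, 44), (18, 37), (24, 64), (30, 67), (36, 68), (42, 69), (48, 68)]
```

step_arm --fingers '[1,1,1,1]' --pt "0 0 -0.04" --pt "0 0 -0.02" --pt "0 0 0" --pt "0 0 0" --twist '[0,0,0,0]'

```text
time_s: 13.85
position: [0.6192, 0.04, 0.0397]
tool_rot: [[-0.983, 0.183, 0.003], [0.183, 0.983, -0.0], [-0.003, 0.0, -1.0]]
ft_force: [4.7, -0.5, 7.6]
grip_width: 0.0149
gripper_force: 28.5
```

```bash
python3 -c "
from h import *
prof()"
```

```text
13.85 [ 4.7 -0.5  7.6] [-0.16 -0.51  0.02] [0.6192 0.04   0.0397] [-0.0313  0.0003  0.0397] 0.01487975368467917
-0.025 [(-102, 56), (-96, 57), (-90, 58), (-84, 61), (-78, 68), (-72, 66), (-66, 65), (-60, 64), (-54, 62), (-48, 62), (-42, 84), (-36, 84), (-30, 84), (-24, 78), (-18, 54), (-12, 52), (-6, 50), (0, 50), (6, 47), (12, 35), (18, 38), (24, 65), (30, 69), (36, 68), (42, 68), (48, 68)]
0.025 [(-102, 81), (-96, 80), (-90, 79), (-84, 74), (-78, 68), (-72, 68), (-66, 64), (-60, 64), (-54, 60), (-48, 60), (-42, 57), (6, 48), (18, 37), (24, 68), (30, 67), (36, 68), (42, 68), (48, 68)]
```

step_arm --fingers '[1,1,1,1,1,1]' --pt "0 0 -0.025" --pt "-0.05 0 0" --pt "-0.08 0 0" --pt "-0.08 0 0" --pt "-0.05 0 0" --pt "0 0 0" --twist '[0,0,0,0,0,0]'

```text
time_s: 14.65
position: [0.6441, 0.0354, 0.0412]
tool_rot: [[-0.983, 0.183, -0.0], [0.183, 0.983, 0.0], [0.0, -0.0, -1.0]]
ft_force: [0.7, -0.4, -2.3]
grip_width: 0.0156
gripper_force: 27.1
```

```bash
python3 -c "
from h import *
im=prof();cv2.imwrite('pics/s4.png',cv2.resize(im[120:220,260:360],None,fx=6,fy=6,interpolation=2))"
```

```text
14.65 [ 0.7 -0.4 -2.3] [ 0.03 -0.03  0.02] [0.6441 0.0354 0.0412] [-0.0061  0.0003  0.0412] 0.015623612222982803
-0.025 [(-96, 57), (-90, 58), (-84, 59), (-78, 58), (-72, 53), (-66, 53), (-60, 63), (-54, 69), (-48, 69), (-42, 67), (-36, 66), (-30, 65), (-24, 63), (-18, 83), (-12, 85), (-6, 83), (0, 84), (6, 55), (12, 54), (18, 54), (24, 69), (30, 68), (36, 67), (42, 68), (48, 68)]
0.025 [(-102, 81), (-96, 82), (-90, 81), (-84, 75), (-78, 57), (-66, 52), (-60, 60), (-54, 69), (-48, 70), (-42, 67), (-36, 65), (-30, 64), (-24, 63), (-18, 59), (24, 49), (30, 67), (36, 69), (42, 69), (48, 68)]
```

View pics/s4.png

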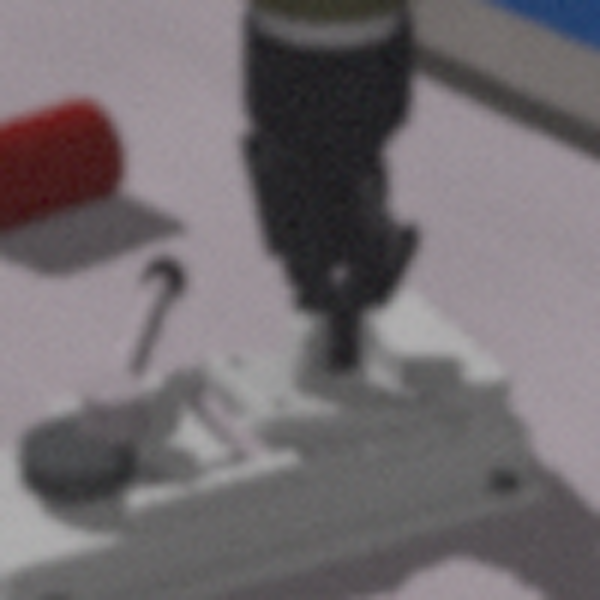

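step_arm --fingers '[1,1,1,1]' --pt "-0.03 0 0" --pt "-0.03 0 0" --pt "-0.02 0 0" --pt "0 0 0" --twist '[0,0,0,0]'

```text
time_s: 15.2
position: [0.6518, 0.034, 0.0414]
tool_rot: [[-0.983, 0.183, -0.0], [0.183, 0.983, -0.0], [0.0, -0.0, -1.0]]
ft_force: [-0.5, 0.1, -1.5]
grip_width: 0.0155
gripper_force: 27.1
```

step_arm --fingers '[1,1,1]' --pt "-0.02 0 0" --pt "-0.01 0 0" --pt "0 0 0" --twist '[0,0,0]'

```text
time_s: 15.58
position: [0.6537, 0.0337, 0.0414]
tool_rot: [[-0.983, 0.183, -0.002], [0.183, 0.983, 0.0], [0.002, -0.0, -1.0]]
ft_force: [-5.3, 1.4, 2.4]
grip_width: 0.0159
gripper_force: 27.6
```

step_arm --fingers '[1,1,1,1]' --pt "0 0 0.015" --pt "0.01 0 0.015" --pt "0.015 0 0.02" --pt "0 0 0" --twist '[0,0,0,0]'

```text
time_s: 16.08
position: [0.6527, 0.0339, 0.0384]
tool_rot: [[-0.983, 0.183, 0.003], [0.183, 0.983, -0.0], [-0.003, 0.0, -1.0]]
ft_force: [-5.1, 0.5, 10.1]
grip_width: 0.0155
gripper_force: 28.8
```

step_arm --fingers '[1,1,1]' --pt "0.015 0 0.02" --pt "0.015 0 0.02" --pt "0 0 0" --twist '[0,0,0]'

```text
time_s: 16.45
position: [0.6497, 0.0344, 0.0343]
tool_rot: [[-0.983, 0.183, 0.002], [0.183, 0.983, -0.0], [-0.002, -0.0, -1.0]]
ft_force: [-5.4, 0.9, 9.6]
grip_width: 0.0159
gripper_force: 29.3
```

```bash
python3 -c "
from h import *
prof()"
```

```text
16.45 [-5.4  0.9  9.6] [-0.02  0.57 -0.06] [0.6497 0.0344 0.0343] [-0.0004  0.0004  0.0343] 0.015934651229740242
-0.025 [(-102, 56), (-96, 57), (-90, 59), (-84, 58), (-78, 57), (-72, 52), (-66, 52), (-60, 53), (-54, 52), (-48, 58), (-42, 58), (-36, 59), (-30, 57), (-24, 56), (-18, 56), (-12, 85), (-6, 84), (0, 83), (6, 83), (12, 51), (18, 51), (24, 68), (30, 69), (36, 68), (42, 68), (48, 69)]
0.025 [(-102, 81), (-96, 81), (-90, 79), (-84, 74), (-78, 58), (-72, 52), (-66, 51), (-60, 53), (-54, 52), (-48, 59), (-42, 58), (-36, 57), (-30, 58), (-24, 56), (-18, 55), (-12, 54), (36, 67), (42, 68), (48, 68)]
```

step_arm --fingers '[1,1,1,1,1]' --pt "0.015 0 0.02" --pt "0.015 0 0.02" --pt "0.01 0 0.02" --pt "0 0 0" --pt "0 0 0" --twist '[0,0,0,0,0]'

```text
time_s: 17.12
position: [0.6456, 0.0352, 0.0282]
tool_rot: [[-0.983, 0.183, 0.002], [0.183, 0.983, -0.0], [-0.002, -0.0, -1.0]]
ft_force: [-5.3, 0.6, 10.1]
grip_width: 0.016
gripper_force: 29.8
```

```bash
python3 -c "
from h import *
prof()"
```

```text
17.125 [-5.3  0.6 10.1] [ 0.06  0.64 -0.05] [0.6456 0.0352 0.0282] [-0.0045  0.0004  0.0282] 0.016047516981146714
-0.025 [(-102, 57), (-96, 58), (-90, 57), (-84, 57), (-78, 56), (-72, 55), (-66, 52), (-60, 52), (-54, 51), (-48, 48), (-42, 50), (-36, 47), (-30, 48), (-24, 48), (-18, 84), (-12, 84), (-6, 81), (0, 82), (6, 48), (12, 49), (18, 49), (24, 67), (30, 69), (36, 67), (42, 67), (48, 67)]
0.025 [(-102, 80), (-96, 83), (-90, 81), (-84, 57), (-78, 56), (-72, 51), (-66, 49), (-60, 52), (-54, 52), (-48, 48), (-42, 48), (-36, 48), (-30, 48), (-24, 49), (-18, 48), (-12, 46), (30, 48), (42, 66), (48, 66)]
```

step_arm --fingers '[1,1,0.4,0.2,0.2,0.2]' --pt "0 0 0.015" --pt "0 0 -0.02" --pt "0 0 0" --pt "0 0 0" --pt "0 0 0" --pt "0 0 -0.1" --twist '[0,0,0,0,0,0]'

```text
time_s: 17.92
position: [0.6448, 0.0352, 0.0364]
tool_rot: [[-0.983, 0.183, -0.002], [0.183, 0.983, 0.0], [0.002, -0.0, -1.0]]
ft_force: [0.1, 0.5, -0.4]
grip_width: 0.0342
gripper_force: 0.0
```

step_arm --fingers '[0.2,0.2,1,1,1]' --pt "0 0 -0.4" --pt "0 0 -0.5" --pt "0 0 -0.4" --pt "0 -0.5 0" --pt "0 -0.5 0" --twist '[0,0,0,0,0]'

```text
time_s: 18.55
position: [0.6269, -0.0639, 0.1682]
tool_rot: [[-0.983, 0.182, 0.002], [0.182, 0.983, -0.001], [-0.002, -0.0, -1.0]]
ft_force: [0.5, 0.6, -0.4]
grip_width: 0.0003
gripper_force: 0.0
```

```bash
python3 - <<'E'
from h import *
np.set_printoptions(precision=4,suppress=True)
im=prof()
im,d=optics.get_image("side");cv2.imwrite('pics/s5.png',cv2.resize(im[120:220,260:360],None,fx=6,fy=6,interpolation=2))
for n in("side","top"):
    im,d=optics.get_image(n);V=w2v(cloud(n,d))
    q=V[(V[:,0]>-.045)&(V[:,0]<.02)&(abs(V[:,1])<.045)&(V[:,2]>.07)&(V[:,2]<.085)];R=cv2.minAreaRect(q[:,:2].astype(np.float32));print(n,"lug",len(q),np.array(R[0]),np.array(R[1]),R[2],np.median(q[:,2]))
    q=V[(V[:,2]>.06)&(V[:,2]<.095)&(V[:,1]>.03)&(V[:,1]<.13)&(V[:,0]<.03)&(V[:,0]>-.13)];rr=np.hypot(q[:,0]+.115,q[:,1]);print("lever",len(q),rr.max(),np.degrees(np.median(np.arctan2(q[:,1],q[:,0]+.115))),q[rr>.115].mean(0))
    for q in("lever_end","cam_pin"):
        for r in models.landmark_of(n,q)[:1]:print(q,r["confidence"],w2v(onplane(n,*r["point"],.073)))
E
```

```text
18.55 [ 0.5  0.6 -0.4] [-0.03  0.04  0.03] [ 0.6269 -0.0639  0.1682] [-0.0047 -0.1005  0.1682] 0.0002833034962112388
-0.025 [(-96, 58), (-90, 58), (-84, 57), (-78, 58), (-72, 53), (-66, 49), (-60, 53), (-54, 52), (-48, 49), (-42, 47), (-36, 49), (-30, 49), (-24, 48), (-18, 47), (-12, 48), (-6, 49), (0, 48), (6, 50), (12, 48), (18, 49), (24, 65), (30, 67), (36, 67), (42, 68), (48, 67)]
0.025 [(-102, 81), (-96, 80), (-90, 81), (-84, 73), (-78, 57), (-72, 50), (-66, 52), (-60, 52), (-54, 51), (-48, 48), (-42, 49), (-36, 49), (-30, 48), (-24, 48), (-18, 49), (-12, 46), (30, 69), (36, 68), (42, 68), (48, 68)]
side lug 76 [-0.0062 -0.0003] [0.0208 0.0412] 89.20673370361328 0.07737820926983408
lever 101 0.1509686543488465 53.00541360722384 [-0.0268  0.0825  0.076 ]
lever_end 0.84 [-0.0424  0.0918  0.073 ]
cam_pin 0.6 [-0.1083  0.0083  0.073 ]
top lug 0 [0. 0.] [0. 0.] 0.0 nan
lever 226 0.1510388771442739 54.2092399450726 [-0.0411  0.0994  0.0801]
lever_end 0.6 [-0.0442  0.0947  0.073 ]
cam_pin 0.78 [-0.1151  0.0074  0.073 ]
  return _methods._mean(a, axis=axis, dtype=dtype,
  ret = ret.dtype.type(ret / rcount)
```

View pics/s5.png

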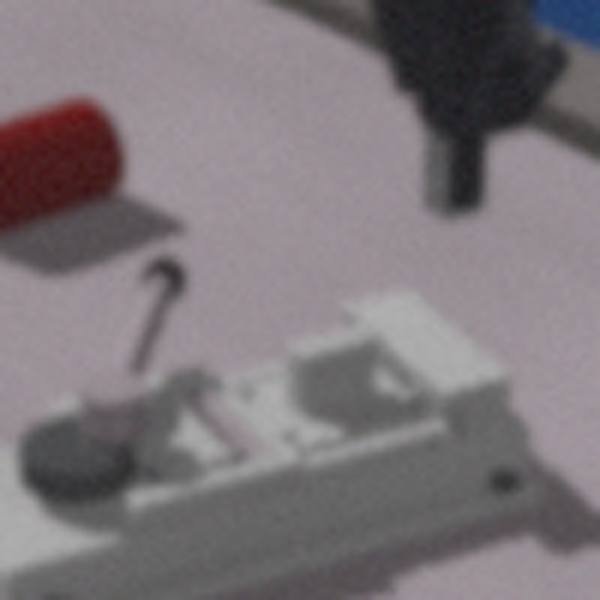

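```bash
python3 - <<'E'
from h import *
np.set_printoptions(precision=4,suppress=True)
a=.9;r=np.array([np.cos(a),np.sin(a)]);t=np.array([-r[1],r[0]])
p=np.array([-.118,0])+.095*r-.033*t;print(p)
plan(v2w(*p,.15),np.degrees(a)-10.6)
print(monitor.observe()["q"])
E
```

```text
[-0.0331  0.0539]
5 travel [[0.056, 0.305, 0.034], [0.096, 0.295, 0.034], [0.135, 0.279, 0.034], [0.171, 0.258, 0.034], [0.204, 0.233, 0.034]] twist each 0.0429 D [ 0.0002  0.155  -0.0171] dyaw -38.57
[-16.3903  31.5863  64.544    0.0082  83.8649 -95.9279]
```

step_arm --fingers '[1,1,1,1,1,1]' --pt "0.056 0.305 0.034" --pt "0.096 0.295 0.034" --pt "0.135 0.279 0.034" --pt "0.171 0.258 0.034" --pt "0.204 0.233 0.034" --pt "0 0 0" --twist '[0.0429,0.0429,0.0429,0.0429,0.0429,0]'

```text
time_s: 19.7
position: [0.6271, 0.0946, 0.1497]
tool_rot: [[-0.657, 0.754, -0.001], [0.754, 0.657, 0.0], [0.001, -0.0, -1.0]]
ft_force: [0.5, -0.8, -0.3]
grip_width: 0.0
gripper_force: 0.0
```

```bash
python3 - <<'E'
from h import *
np.set_printoptions(precision=4,suppress=True)
plan(v2w(-.0331,.0539,.036),np.degrees(.9)-10.6)
s=monitor.observe();print(w2v(s["position"]),s["q"])
for n in("side","top"):
    im,d=optics.get_image(n);V=w2v(cloud(n,d));p=w2v(s["position"])
    q=V[(abs(V[:,0]-p[0])<.03)&(abs(V[:,1]-p[1])<.03)&(V[:,2]>.13)&(V[:,2]<.2)]
    if len(q): print(n,len(q),np.percentile(q,2,axis=0),q.max(0))
E
```

```text
3 travel [[-0.005, -0.003, 0.379], [-0.005, -0.003, 0.379], [-0.005, -0.003, 0.379]] twist each 0.0002 D [ 0.0003 -0.0016 -0.1137] dyaw -0.1
[-0.0337  0.0554  0.1497] [ -2.1011  32.7524  65.3567   0.0129  81.926  -43.1664]
side 61 [-0.0486  0.0409  0.1756] [-0.0291  0.0585  0.199 ]
top 5 [-0.0445  0.0516  0.1789] [-0.0427  0.0584  0.1926]
```

step_arm --fingers '[1,1,1,1,1]' --pt "-0.015 -0.01 0.4" --pt "0 0 0.4" --pt "0 0 0.24" --pt "0 0 0.1" --pt "0 0 0" --twist '[0,0,0,0,0]'

```text
time_s: 20.42
position: [0.6279, 0.0895, 0.0361]
tool_rot: [[-0.654, 0.757, -0.0], [0.757, 0.654, -0.0], [-0.0, -0.0, -1.0]]
ft_force: [-0.3, -0.4, 0.7]
grip_width: 0.0001
gripper_force: 0.0
```

step_arm --fingers '[1,1,1,1,1]' --pt "0.04 0 0" --pt "0.04 0 0" --pt "0.03 0 0" --pt "0.02 0 0" --pt "0 0 0" --twist '[0,0,0,0,0]'

```text
time_s: 21.05
position: [0.6192, 0.1, 0.036]
tool_rot: [[-0.654, 0.756, 0.0], [0.756, 0.654, -0.0], [-0.0, 0.0, -1.0]]
ft_force: [-0.2, -0.0, 0.1]
grip_width: 0.0002
gripper_force: 0.0
```

step_arm --fingers '[1,1,1]' --pt "0.02 0 0" --pt "0.02 0 0" --pt "0 0 0" --twist '[0,0,0]'

```text
time_s: 21.42
position: [0.6165, 0.103, 0.0359]
tool_rot: [[-0.654, 0.756, -0.0], [0.756, 0.654, -0.0], [0.0, -0.0, -1.0]]
ft_force: [1.1, -0.3, -0.1]
grip_width: 0.0001
gripper_force: 0.0
```

step_arm --fingers '[1,1,1]' --pt "0.02 0 0" --pt "0.02 0 0" --pt "0 0 0" --twist '[0,0,0]'

```text
time_s: 21.8
position: [0.615, 0.1048, 0.036]
tool_rot: [[-0.654, 0.757, 0.002], [0.757, 0.654, -0.002], [-0.003, 0.001, -1.0]]
ft_force: [4.5, -5.3, -1.9]
grip_width: 0.0001
gripper_force: 3.2
```

step_arm --fingers '[1,1,1,1,1]' --pt "0.038 0.0065 0" --pt "0.038 0.0065 0" --pt "0.038 0.0065 0" --pt "0.038 0.0065 0" --pt "0 0 0" --twist '[-0.0127,-0.0127,-0.0127,-0.0127,0]'

```text
time_s: 22.42
position: [0.606, 0.1172, 0.0361]
tool_rot: [[-0.766, 0.643, 0.002], [0.643, 0.766, -0.002], [-0.003, -0.001, -1.0]]
ft_force: [2.3, -6.9, -1.3]
grip_width: 0.0
gripper_force: 3.0
```

```bash
cat >> h.py <<'E'
def lev():
    s=monitor.observe();p=w2v(s["position"])[:2]-[-.118,0];R=np.array(s["tool_rot"]);F=np.array(s["ft_force"])
    s_=.018; rho=np.hypot(*p); a=np.arctan2(p[1],p[0])+np.arcsin(s_/rho); t=-np.sin(a)*EX+np.cos(a)*EY
    r=np.sqrt(rho**2-s_**2); Ft=-F[:2]@t
    print("t",s["time_s"],"lever",round(a-.873,3),"r",round(r,4),"Ft",round(Ft,2),"M/0.1",round(Ft*r/.1,2),"F",np.round(F,1))
E
python3 -c "
from h import *
lev()"
```

```text
t 22.425 lever 0.211 r 0.0929 Ft 6.07 M/0.1 5.64 F [ 2.3 -6.9 -1.3]
```

step_arm --fingers '[1,1,1,1,1]' --pt "0.038 0.0065 0" --pt "0.038 0.0065 0" --pt "0.038 0.0065 0" --pt "0.038 0.0065 0" --pt "0 0 0" --twist '[-0.0127,-0.0127,-0.0127,-0.0127,0]'

```text
time_s: 23.05
position: [0.5956, 0.1283, 0.0363]
tool_rot: [[-0.858, 0.513, 0.002], [0.513, 0.858, -0.002], [-0.003, -0.001, -1.0]]
ft_force: [3.1, -7.1, -0.5]
grip_width: 0.0004
gripper_force: 3.0
```

```bash
python3 -c "
from h import *
lev()"
```

```text
t 23.05 lever 0.37 r 0.0935 Ft 6.25 M/0.1 5.84 F [ 3.1 -7.1 -0.5]
```

step_arm --fingers '[1,1,1]' --pt "0.038 0.0065 0" --pt "0.019 0.0035 0" --pt "0 0 0" --twist '[-0.0127,-0.0064,0]'

```text
time_s: 23.42
position: [0.5915, 0.132, 0.0364]
tool_rot: [[-0.888, 0.461, 0.003], [0.461, 0.888, -0.002], [-0.004, -0.001, -1.0]]
ft_force: [4.9, -7.6, 0.1]
grip_width: -0.0001
gripper_force: 3.4
```

```bash
python3 -c "
from h import *
lev()"
```

```text
t 23.425 lever 0.426 r 0.0938 Ft 7.79 M/0.1 7.31 F [ 4.9 -7.6  0.1]
```

step_arm --fingers '[1,1,1]' --pt "0.019 0.0035 0" --pt "0.019 0.0035 0" --pt "0 0 0" --twist '[-0.0064,-0.0064,0]'

```text
time_s: 23.8
position: [0.5887, 0.1343, 0.0365]
tool_rot: [[-0.905, 0.425, 0.004], [0.425, 0.905, -0.002], [-0.004, -0.001, -1.0]]
ft_force: [5.0, -8.0, 0.4]
grip_width: -0.0004
gripper_force: 3.5
```

```bash
python3 -c "
from h import *
lev()"
```

```text
t 23.8 lever 0.464 r 0.094 Ft 7.82 M/0.1 7.35 F [ 5.  -8.   0.4]
```

step_arm --fingers '[1,1,1]' --pt "0.019 0.0035 0" --pt "0.019 0.0035 0" --pt "0 0 0" --twist '[-0.0064,-0.0064,0]'

```text
time_s: 24.18
position: [0.5855, 0.1365, 0.0365]
tool_rot: [[-0.922, 0.388, 0.004], [0.388, 0.922, -0.002], [-0.004, -0.001, -1.0]]
ft_force: [5.1, -7.0, 0.2]
grip_width: 0.0003
gripper_force: 3.5
```

```bash
python3 -c "
from h import *
lev()"
```

```text
t 24.175 lever 0.504 r 0.0941 Ft 7.26 M/0.1 6.84 F [ 5.1 -7.   0.2]
```

step_arm --fingers '[1,1,1]' --pt "0.019 0.0035 0" --pt "0.019 0.0035 0" --pt "0 0 0" --twist '[-0.0064,-0.0064,0]'

```text
time_s: 24.55
position: [0.5824, 0.1386, 0.0365]
tool_rot: [[-0.937, 0.351, 0.004], [0.351, 0.937, -0.002], [-0.004, -0.001, -1.0]]
ft_force: [5.1, -7.3, -0.3]
grip_width: 0.0002
gripper_force: 3.5
```

```bash
python3 - <<'E'
from h import *
lev()
for n in("side","top"):
    im,d=optics.get_image(n);V=w2v(cloud(n,d))
    for y0 in(-.025,-.02,.02):
        q=V[(abs(V[:,1]-y0)<.008)&(V[:,0]>-.08)&(V[:,0]<-.03)&(V[:,2]<.065)];b=np.round(q[:,0]/.002)*.002
        print(n,y0,[(int(round(x*1000)),int(round(np.median(q[b==x][:,2])*1000))) for x in np.unique(b)])
E
```

```text
t 24.55 lever 0.543 r 0.0942 Ft 7.28 M/0.1 6.86 F [ 5.1 -7.3 -0.3]
side -0.025 [(-80, 54), (-78, 55), (-76, 55), (-74, 55), (-72, 56), (-70, 55), (-66, 53), (-62, 49), (-60, 48), (-58, 49), (-56, 51), (-54, 53), (-52, 50), (-50, 51), (-48, 49), (-44, 46), (-42, 46), (-40, 48), (-38, 48), (-36, 46), (-34, 47), (-32, 47), (-30, 47)]
side -0.02 [(-80, 55), (-78, 53), (-76, 54), (-74, 55), (-72, 55), (-70, 55), (-62, 49), (-60, 50), (-58, 47), (-56, 50), (-54, 53), (-52, 50), (-50, 50), (-44, 46), (-42, 45), (-40, 48), (-38, 48), (-36, 48), (-34, 47), (-32, 48), (-30, 47)]
side 0.02 [(-80, 55), (-78, 55), (-76, 56), (-74, 55), (-72, 56), (-70, 54), (-64, 50), (-62, 47), (-60, 49), (-58, 49), (-56, 46), (-54, 51), (-52, 50), (-50, 50), (-44, 47), (-42, 47), (-40, 47), (-38, 48), (-36, 46), (-34, 46), (-32, 47)]
top -0.025 [(-80, 56), (-78, 56), (-76, 57), (-74, 55), (-72, 53), (-70, 56), (-68, 55), (-66, 55), (-64, 49), (-62, 41), (-60, 46), (-58, 46), (-56, 47), (-54, 48), (-52, 51), (-50, 51), (-48, 51), (-46, 51), (-44, 46), (-42, 47), (-40, 46), (-38, 45), (-36, 42), (-34, 47), (-32, 46), (-30, 48)]
top -0.02 [(-80, 56), (-78, 55), (-76, 56), (-74, 55), (-72, 55), (-70, 56), (-68, 56), (-66, 55), (-64, 48), (-62, 41), (-60, 44), (-58, 46), (-56, 47), (-54, 49), (-52, 52), (-50, 52), (-48, 51), (-46, 50), (-44, 49), (-42, 47), (-40, 47), (-38, 45), (-36, 45), (-34, 46), (-32, 50), (-30, 48)]
top 0.02 [(-80, 55), (-78, 55), (-76, 54), (-74, 58), (-72, 55), (-70, 54), (-68, 52), (-66, 56), (-64, 48), (-62, 46), (-60, 38), (-58, 43), (-56, 47), (-54, 49), (-52, 52), (-50, 53), (-48, 53), (-46, 49), (-44, 48), (-42, 46), (-40, 42), (-38, 45), (-36, 48), (-34, 45), (-32, 46), (-30, 49)]
```

step_arm --fingers '[1,1,1]' --pt "0.019 0.0035 0" --pt "0.019 0.0035 0" --pt "0 0 0" --twist '[-0.0064,-0.0064,0]'

```text
time_s: 25.02
position: [0.5792, 0.1407, 0.0366]
tool_rot: [[-0.95, 0.313, 0.004], [0.313, 0.95, -0.002], [-0.005, -0.001, -1.0]]
ft_force: [5.9, -6.8, 0.1]
grip_width: -0.0001
gripper_force: 3.5
```

```bash
python3 -c "
from h import *
lev()"
```

```text
t 25.025 lever 0.582 r 0.0946 Ft 7.6 M/0.1 7.18 F [ 5.9 -6.8  0.1]
```

step_arm --fingers '[1,1,1]' --pt "0.019 0.0035 0" --pt "0.019 0.0035 0" --pt "0 0 0" --twist '[-0.0064,-0.0064,0]'

```text
time_s: 25.4
position: [0.576, 0.1425, 0.0367]
tool_rot: [[-0.962, 0.274, 0.005], [0.274, 0.962, -0.002], [-0.005, -0.001, -1.0]]
ft_force: [5.9, -7.1, 0.3]
grip_width: -0.0
gripper_force: 3.7
```

```bash
python3 -c "
from h import *
lev()"
```

```text
t 25.4 lever 0.62 r 0.0947 Ft 7.56 M/0.1 7.16 F [ 5.9 -7.1  0.3]
```

step_arm --fingers '[1,1,1]' --pt "0.019 0.0035 0" --pt "0.019 0.0035 0" --pt "0 0 0" --twist '[-0.0064,-0.0064,0]'

```text
time_s: 25.78
position: [0.5728, 0.1441, 0.0368]
tool_rot: [[-0.972, 0.235, 0.006], [0.235, 0.972, -0.002], [-0.006, -0.001, -1.0]]
ft_force: [6.7, -7.1, -0.1]
grip_width: -0.0002
gripper_force: 4.1
```

```bash
python3 -c "
from h import *
lev()"
```

```text
t 25.775 lever 0.657 r 0.0948 Ft 8.11 M/0.1 7.69 F [ 6.7 -7.1 -0.1]
```

step_arm --fingers '[1,1,1]' --pt "0.019 0.0035 0" --pt "0.019 0.0035 0" --pt "0 0 0" --twist '[-0.0064,-0.0064,0]'

```text
time_s: 26.15
position: [0.5695, 0.1455, 0.0368]
tool_rot: [[-0.981, 0.196, 0.006], [0.196, 0.981, -0.002], [-0.006, -0.001, -1.0]]
ft_force: [7.1, -7.0, 0.1]
grip_width: 0.0001
gripper_force: 4.4
```

```bash
python3 -c "
from h import *
lev()"
```

```text
t 26.15 lever 0.694 r 0.0949 Ft 8.29 M/0.1 7.87 F [ 7.1 -7.   0.1]
```

step_arm --fingers '[1,1,1]' --pt "0.019 0.0035 0" --pt "0.019 0.0035 0" --pt "0 0 0" --twist '[-0.0064,-0.0064,0]'

```text
time_s: 26.52
position: [0.5662, 0.1469, 0.0368]
tool_rot: [[-0.988, 0.156, 0.007], [0.156, 0.988, -0.002], [-0.007, -0.001, -1.0]]
ft_force: [8.5, -7.7, -0.3]
grip_width: 0.0005
gripper_force: 4.8
```

```bash
python3 -c "
from h import *
lev()"
```

```text
t 26.525 lever 0.731 r 0.095 Ft 9.52 M/0.1 9.04 F [ 8.5 -7.7 -0.3]
```

step_arm --fingers '[1,1]' --pt "0.019 0.0035 0" --pt "0 0 0" --twist '[-0.0064,0]'

```text
time_s: 26.78
position: [0.5645, 0.1475, 0.0368]
tool_rot: [[-0.991, 0.137, 0.007], [0.137, 0.991, -0.003], [-0.007, -0.002, -1.0]]
ft_force: [9.6, -8.2, -1.8]
grip_width: -0.0002
gripper_force: 5.0
```

```bash
python3 - <<'E'
from h import *
lev()
im,d=optics.get_image("top");V=w2v(cloud("top",d))
for y0 in(-.022,.022):
    q=V[(abs(V[:,1]-y0)<.008)&(V[:,0]>-.08)&(V[:,0]<.03)&(V[:,2]<.08)];b=np.round(q[:,0]/.002)*.002
    print(y0,[(int(round(x*1000)),int(round(np.median(q[b==x][:,2])*1000))) for x in np.unique(b)])
E
```

```text
t 26.775 lever 0.749 r 0.095 Ft 10.6 M/0.1 10.07 F [ 9.6 -8.2 -1.8]
-0.022 [(-80, 53), (-78, 54), (-76, 55), (-74, 56), (-72, 57), (-70, 55), (-68, 55), (-66, 57), (-64, 55), (-60, 47), (-58, 44), (-56, 47), (-54, 48), (-52, 51), (-50, 50), (-48, 50), (-46, 51), (-44, 49), (-42, 47), (-40, 45), (-38, 46), (-36, 46), (-34, 46), (-32, 47), (-30, 47), (-28, 47), (-26, 44), (-24, 47), (-22, 47), (-20, 43), (-18, 47), (-16, 48), (-14, 47), (-12, 48), (-10, 47), (-8, 45), (-6, 51), (-4, 46), (-2, 49), (0, 49), (2, 46), (4, 48), (6, 44), (8, 45), (10, 46), (12, 44), (14, 45), (16, 45), (18, 43), (20, 47), (22, 45), (24, 46), (26, 45), (28, 46), (30, 60)]
0.022 [(-80, 55), (-78, 58), (-76, 56), (-74, 56), (-72, 56), (-70, 56), (-68, 56), (-66, 53), (-64, 52), (-62, 50), (-60, 46), (-58, 46), (-56, 47), (-54, 49), (-52, 52), (-50, 52), (-48, 52), (-46, 52), (-44, 49), (-42, 42), (-40, 46), (-38, 47), (-36, 48), (-34, 45), (-32, 47), (-30, 44), (-28, 45), (-26, 46), (-24, 47), (-22, 47), (-20, 47), (-18, 45), (-16, 46), (-14, 45), (-12, 48), (-10, 46), (-8, 46), (-6, 47), (-4, 47), (-2, 45), (0, 43), (2, 44), (4, 48), (6, 47), (8, 46), (10, 48), (12, 46), (14, 46), (16, 47), (18, 47), (20, 45), (22, 47), (24, 46), (26, 47), (28, 45), (30, 63)]
```

step_arm --fingers '[1,1]' --pt "0 0 0" --pt "0 0 0" --twist '[0,0]'

```text
time_s: 27.08
position: [0.5645, 0.1475, 0.0368]
tool_rot: [[-0.991, 0.137, 0.007], [0.137, 0.991, -0.002], [-0.007, -0.001, -1.0]]
ft_force: [8.6, -8.7, -1.1]
grip_width: -0.0
gripper_force: 5.0
```

```bash
python3 -c "
from h import *
lev()"
```

```text
t 27.075 lever 0.749 r 0.095 Ft 9.67 M/0.1 9.19 F [ 8.6 -8.7 -1.1]
```

step_arm --fingers '[1,1,1]' --pt "0.019 0.0035 0" --pt "0.014 0.0025 0" --pt "0 0 0" --twist '[-0.0064,-0.0045,0]'

```text
time_s: 27.45
position: [0.5616, 0.1485, 0.0369]
tool_rot: [[-0.995, 0.103, 0.008], [0.103, 0.995, -0.002], [-0.008, -0.001, -1.0]]
ft_force: [9.3, -6.9, -1.9]
grip_width: -0.0004
gripper_force: 5.3
```

```bash
python3 -c "
from h import *
lev();print(monitor.observe()['gripper_force']);lev()"
```

```text
t 27.45 lever 0.781 r 0.0952 Ft 9.92 M/0.1 9.44 F [ 9.3 -6.9 -1.9]
5.341151654720306
t 27.45 lever 0.781 r 0.0952 Ft 9.92 M/0.1 9.44 F [ 9.3 -6.9 -1.9]
```

step_arm --fingers '[1,1,1,1,1,1]' --pt "-0.05 0 0" --pt "-0.1 0 0" --pt "-0.1 0 0" --pt "0 0 -0.5" --pt "0 0 -0.5" --pt "0 -0.5 -0.3" --twist '[0,0,0,0,0,0]'

```text
time_s: 28.2
position: [0.579, 0.0994, 0.1684]
tool_rot: [[-0.995, 0.098, 0.003], [0.098, 0.995, 0.0], [-0.003, 0.001, -1.0]]
ft_force: [0.1, -1.4, -0.4]
grip_width: -0.0003
gripper_force: 0.0
```

step_arm --fingers '[1,1,1,1]' --pt "0 -0.5 0" --pt "0 -0.5 0" --pt "0 -0.5 0" --pt "0 0 0" --twist '[0,0,0,0]'

```text
time_s: 28.7
position: [0.5627, -0.0544, 0.1658]
tool_rot: [[-0.994, 0.107, -0.0], [0.107, 0.994, -0.0], [0.0, -0.0, -1.0]]
ft_force: [-0.3, -0.4, 0.1]
grip_width: -0.0
gripper_force: 0.0
```

```bash
python3 - <<'E'
from h import *
for n in("side","top"):
    im,d=optics.get_image(n);V=w2v(cloud(n,d));cv2.imwrite(f"pics/{n}6.png",im)
    q=V[(V[:,0]>-.045)&(V[:,0]<.025)&(abs(V[:,1])<.045)&(V[:,2]>.07)&(V[:,2]<.085)]
    if len(q):R=cv2.minAreaRect(q[:,:2].astype(np.float32));print(n,"lug",len(q),np.round(R[0],4),np.round(R[1],4),R[2],np.median(q[:,2]))
    q=V[(V[:,2]>.062)&(V[:,2]<.095)&(V[:,1]>.05)&(V[:,1]<.14)&(V[:,0]<.03)&(V[:,0]>-.16)];print("lever",len(q),np.median(np.arctan2(q[:,1],q[:,0]+.115))-.873)
    q=V[(abs(V[:,0]+.02)<.02)&(abs(abs(V[:,1])-.022)<.008)&(V[:,2]<.07)];print("slab top",np.median(q[:,2]))
a=cv2.imread("pics/side6.png")[110:220,250:370];b=cv2.imread("pics/top6.png")[130:260,210:330]
cv2.imwrite("pics/fin.png",cv2.hconcat([cv2.resize(a,(400,366)),cv2.resize(b,(338,366))]))
E
```

```text
side lug 81 [-0.0047 -0.0009] [0.0216 0.0418] 82.77883911132812 0.07738124023644044
lever 103 0.8841479804175456
slab top 0.04643023472420099
top lug 37 [-0.0014  0.0055] [0.038  0.0076] 1.2299883365631104 0.07876051163915077
lever 207 0.8139399928618052
slab top 0.04654760811070069
```

View pics/fin.png

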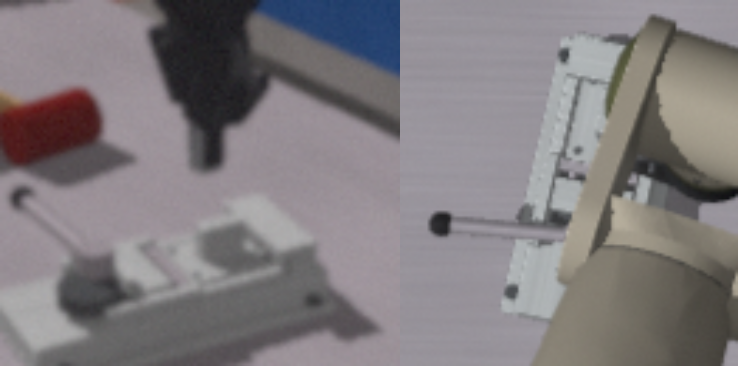

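The side view shows the plate flat under the lip with the jaw against its near end. The lever is at about 0.8 rad and the robot is clear of everything.

```bash
python3 -c "
from h import *
print(close_job())"
```

```text
the job is handed in; nothing more can be done
None
```

I hooked the plate under the fixed jaw's lip, swung it flat onto the bed and clamped it. I stopped the lever at about 0.78 rad, once it had clearly stiffened. I estimate the squeeze at 20–30 N, worked out from the extra force on the lever rather than measured directly. I did not touch the mallet or the socket, and I handed the job in at about 29 s.

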